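Set the square terracotta pots on their saucers

TASK

Lay out the heat mat for sowing: take the three square terracotta pots out of the grey tray one at a time and set each one gently down inside the saucer of its own size (small, medium, large) on the black mat, upright, in the middle and squared up with its saucer. Leave the saucers where they lie, and leave the black plastic pot, the round pot and the glass jar alone in the tray.

Things in the scene. Friction and masses are not known exactly. Their poses are not given: they have to be found in the camera images.
- pot_small_center (a point): the small of the three square terracotta pots: orange-brown, empty, open at the top, standing upright in the grey tray. 42 mm square across its straight upright collar, which is the top 22 mm; 58 mm high; below the collar it tapers to a 34 mm square base. Grip it across two opposite collar faces, a little above this point. This point is the pot's centre, 29 mm above its underside; z is up, x and y are square to its sides.
- pot_medium_center (a point): the medium of the three square terracotta pots: orange-brown, empty, open at the top, standing upright in the grey tray. 55 mm square across its straight upright collar, which is the top 24 mm; 68 mm high; below the collar it tapers to a 44 mm square base. Grip it across two opposite collar faces, a little above this point. This point is the pot's centre, 34 mm above its underside; z is up, x and y are square to its sides.
- pot_large_center (a point): the large of the three square terracotta pots: orange-brown, empty, open at the top, standing upright in the grey tray. 68 mm square across its straight upright collar, which is the top 26 mm; 80 mm high; below the collar it tapers to a 55 mm square base. Grip it across two opposite collar faces, a little above this point. This point is the pot's centre, 40 mm above its underside; z is up, x and y are square to its sides.
- saucer_small: the small of the three square terracotta saucers lying on the black heat mat, loose: 50 mm square inside at the floor, 63 mm square over its outer rim, 10 mm high, walls 5 mm. Origin at the centre of its underside; the floor on which a pot stands is 4 mm above it; z is up, x and y are square to its sides. The floor is a darker brown than the rim. It takes the small pot's base with 8 mm to spare all round.
- saucer_medium: the medium of the three square terracotta saucers lying on the black heat mat, loose: 60 mm square inside at the floor, 73 mm square over its outer rim, 10 mm high, walls 5 mm. Origin at the centre of its underside; the floor on which a pot stands is 4 mm above it; z is up, x and y are square to its sides. The floor is a darker brown than the rim. It takes the medium pot's base with 8 mm to spare all round.
- saucer_large: the large of the three square terracotta saucers lying on the black heat mat, loose: 71 mm square inside at the floor, 84 mm square over its outer rim, 10 mm high, walls 5 mm. Origin at the centre of its underside; the floor on which a pot stands is 4 mm above it; z is up, x and y are square to its sides. The floor is a darker brown than the rim. It takes the large pot's base with 8 mm to spare all round.
- nursery_pot_center (a point): black plastic nursery pot, square, 56 mm wide, 60 mm high, standing in the tray among the others; to be left there. This point is its centre, 30 mm above its underside.
- round_pot_center (a point): round terracotta pot, 60 mm across, 62 mm high, standing in the tray among the others; to be left there. This point is its centre, 31 mm above its underside.
- jar_center (a point): screw-top glass jar with a brass lid, 62 mm across, 84 mm high, standing in the tray among the pots; to be left there. This point is its centre, 42 mm above its underside.
Mind the look-alikes: they are no part of the job. Leave any turquoise look-alike of the part that bears pot_small_center alone. What is shaped like the part that bears pot_large_center but pink is not meant.

How it is judged:
By the outcome, as a careful person would: the job done as asked, in the order asked, and still so for the second after the job is handed in, with the robot touching nothing.
It also fails if it takes over 83 s, if anything falls off the work surface, if the arm or the gripper's body presses on something with over 40 N, if the wrist force passes 120 N, or if a joint passes its speed limit or range.

ROBOT

A 6-joint arm with a two-finger parallel gripper is mounted at the origin on the work surface. World frame = base frame: x ahead of the robot, y to its left, z up, the work surface at z = 0. Lengths are in mm, angles in rad, forces in N, time in s.
With the tool pointing down it reaches from about 375 to 900 mm from the base axis. Payload 3.1 kg.
Tool frame: the origin (TCP) lies midway between the tips of the shut fingers; the grasp point (between the pads) lies 19 mm behind it (arm.grip_depth is the distance from the TCP to the grasp point, in mm); z points along the fingers, y is the line along which they close (so a half turn about z gives the same grasp; the last joint's range is limited). The gripper opens to 87 mm and grips with 3 to 60 N. Pads are 19 mm wide; open, the fingers measure 117 mm over their backs; the gripper's body (75 mm by 190 mm) begins 51 mm behind the grasp point.
Start: joints at [0.983, 0.527, 1.433, -0, 1.181, -0.178], TCP at [248.974, 573.244, 222.548] pointing down, gripper open.
Joint ranges: [-3.08, 3.08], [-0.75, 2.2], [0.22, 2.44], [-1.43, 4.57], [0, 2.65], [-2.85, 2.85]. Speed limits (rad/s): [2.79, 2.79, 3.14, 3.14, 3.14, 3.14].

INTERFACE

Orientations are given as a unit quaternion [w, x, y, z].
In Python, from workcell import arm gives the robot as it stands. The module is installed in compiled form; this text tells all that it offers. Calls block until the motion is done:
- arm.move_ptp(position, orientation): joint-space move of the TCP to a pose.
- arm.servo_line(position, rotation=None, feed=150, contact_N=None): straight line of the TCP; rotation=None keeps the orientation; feed is the mean speed in mm/s. With contact_N (N) it stops when the force on the tool has changed by that much, and returns True; else False.
- arm.move_joints(angles): joint-space move.
- arm.gripper_open() and arm.grab(squeeze=None): open the fingers fully, or close them until they stop; squeeze is the grip in N (None keeps the last).
- arm.dwell(seconds).
- arm.ik(position, orientation): joint angles nearest the present ones, or None.
- arm.sense(): the state.
- arm.grab_frame(name): name is "side" or "top"; returns the picture (480x640x3 uint8, blue, green, red); there is no depth.
- arm.camera_model(name): a dict with "camera_matrix" (3x3 intrinsics, pixels), "R" (3x3) and "t" (3): a world point X has camera coordinates R X + t. Camera axes: x right, y down, z forward; pixel columns grow to the right and rows downward; lengths in mm; the calibration is good to about 2 mm. A picture is of the moment at which its call begins. camera_model takes no time and is no camera call.
A pose or a line that the arm cannot do raises arm.PlanningError and nothing moves.
- arm.close_job(): hands the job in; it is judged then, once.
The state is a dict: "time": time; "qpos": joint angles; "qvel": joint speeds; "effort": joint torques, N m; "tcp_pos": TCP position; "tool_rot": TCP orientation; "force": force on the tool from outside, world axes, zero at the start; "torque": the same for the moment, N m; "opening": finger opening in mm; "finger_force": force on a finger pad.
Only numpy, scipy, OpenCV 4.12 (cv2) and the standard library are available. Lean on these libraries where they do the work, as an engineer would, in place of code of your own. Each camera call takes 0.05 s, during which the arm holds its last target. There are 200 camera calls.

## Working session

There is one attempt and no reset: what is moved stays moved. The work goes in short steps, each a Python script; the robot and the scene stay as the last script left them, time stands still between calls to the robot, and variables do not carry over. Pictures are saved under pics/ and viewed, at most 14 in all, crops included, and the job is handed in when it is done.

```bash
mkdir -p pics
python3 - <<'E'
from workcell import arm
import cv2,numpy as np
np.set_printoptions(precision=3,suppress=True)
for n in("top","side"):
    cv2.imwrite(f"pics/{n}0.png",arm.grab_frame(n)); m=arm.camera_model(n); print(n,m["camera_matrix"],m["R"],m["t"],-np.array(m["R"]).T@m["t"])
s=arm.sense();print(s["time"],s["tool_rot"],s["opening"])
E
```

```text
top [[454.051   0.    320.484]
 [  0.    454.051 234.066]
 [  0.      0.      1.   ]] [[ 0.02  -1.    -0.018]
 [-0.996 -0.019 -0.092]
 [ 0.092  0.02  -0.996]] [  70.332  454.377 1047.667] [ 355.013   57.536 1086.125]
side [[499.663   0.    316.561]
 [  0.    499.663 243.968]
 [  0.      0.      1.   ]] [[ 0.825 -0.565  0.019]
 [-0.29  -0.453 -0.843]
 [ 0.485  0.69  -0.538]] [-325.521  237.139  834.006] [ -67.018 -651.641  654.703]
0.1 [-0.     0.203  0.979 -0.001] 87.00096572081408
```

View pics/top0.png

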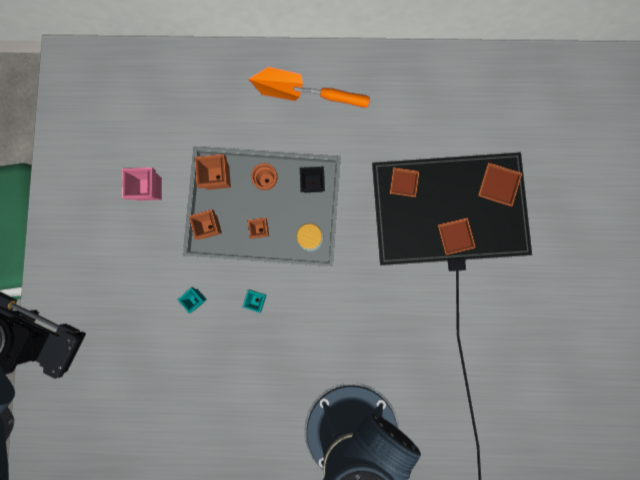

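View pics/side0.png

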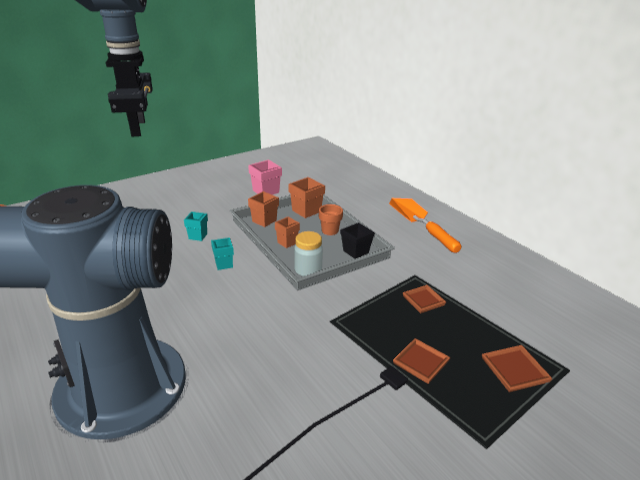

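The top view shows the pots: large near (212,172), medium (205,224), small (258,228). The saucers are small (405,182), large (500,185) and medium (457,236). I'll enlarge both areas.

Run:
```python
import cv2
t=cv2.imread("pics/top0.png");s=cv2.imread("pics/side0.png")
def c(im,x,y,w,h,k,n): cv2.imwrite(n,cv2.resize(im[y:y+h,x:x+w],None,fx=k,fy=k,interpolation=cv2.INTER_CUBIC))
c(t,185,150,100,95,6,"pics/pots.png"); c(t,380,155,150,105,5,"pics/sauc.png"); c(s,230,165,160,110,5,"pics/spots.png")
```

```text
(no output)
```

View pics/pots.png

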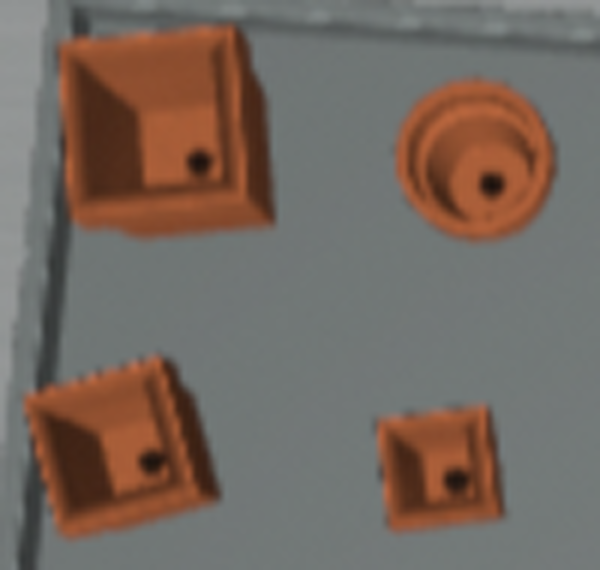

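View pics/sauc.png

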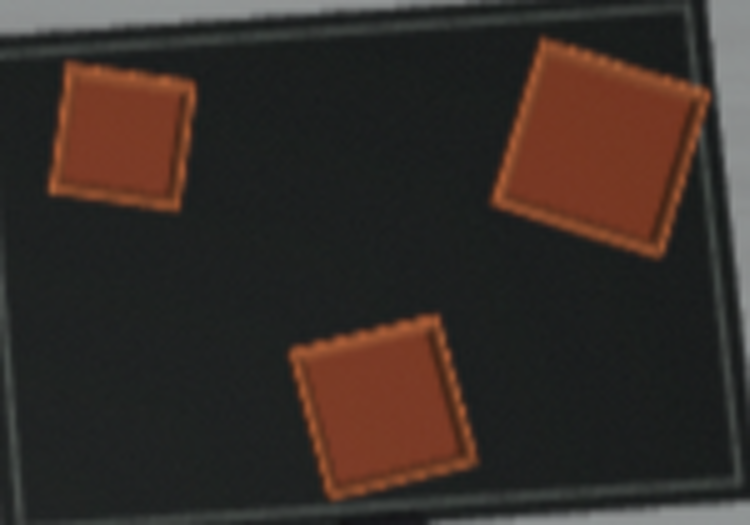

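View pics/spots.png

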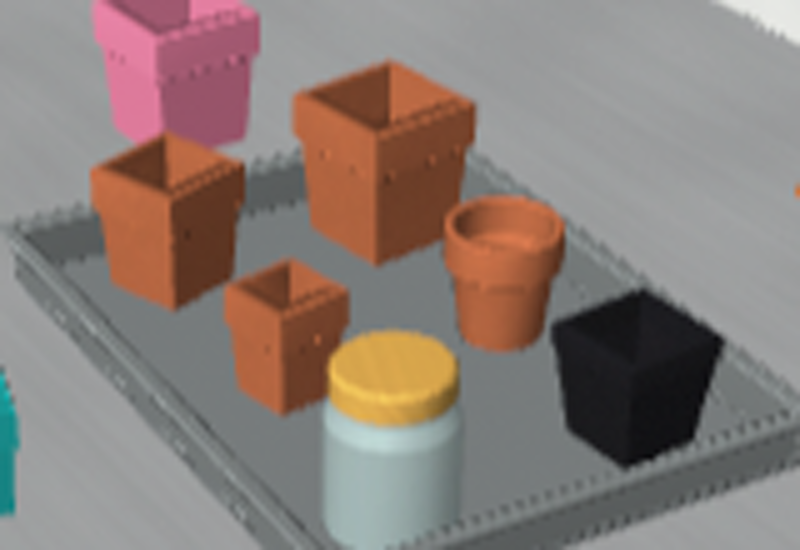

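The crops show all three pots upright, with the rims clear of their neighbours, and the saucers unobstructed. I'll fit each object's known shape to its outline in both views.

```bash
cat > fit.py <<'E'
import cv2,numpy as np
from scipy.optimize import minimize
from workcell import arm
S={'pot_small':(42,58,22,34),'pot_medium':(55,68,24,44),'pot_large':(68,80,26,55),
   'saucer_small':(63,10,2,60),'saucer_medium':(73,10,2,70),'saucer_large':(84,10,2,81)}
CAM={n:arm.camera_model(n) for n in("top","side")}
def pix(n,X):
    m=CAM[n]; c=np.asarray(X,float)@np.array(m["R"]).T+m["t"]; p=c@np.array(m["camera_matrix"]).T
    return p[:,:2]/p[:,2:]
def ray(n,uv,z):
    m=CAM[n];R=np.array(m["R"]);o=-R.T@m["t"];d=R.T@np.linalg.solve(m["camera_matrix"],[*uv,1]);return o+d*(z-o[2])/d[2]
def pts(name,p):
    w,h,c,b=S[name];q=np.array([(1,1),(1,-1),(-1,-1),(-1,1)])/2
    L=np.vstack([np.c_[q*s,np.full(4,z)] for s,z in((w,h),(w,h-c),(b,0))])
    k,s=np.cos(p[2]),np.sin(p[2]);return L@np.array([[k,-s,0],[s,k,0],[0,0,1]]).T+[p[0],p[1],p[3]]
def sil(n,name,p,K=8):
    h=cv2.convexHull(pix(n,pts(name,p)).astype(np.float32))
    im=np.zeros((480*K,640*K),np.uint8)
    cv2.fillConvexPoly(im,np.round((h+.5)*K*16-8).astype(np.int32),255,shift=4)
    return cv2.resize(im,(640,480),interpolation=cv2.INTER_AREA)/255.
def soft(im):
    f=im.astype(float);r=(f[...,2]-f[...,0])/(f[...,2]+15)
    g=f[...,1]/(f[...,2]+1)
    return np.clip((r-.1)/.35,0,1)*np.clip((.72-g)/.1,0,1)
def fit(name,p0,ims,cams=("top","side"),zfree=True):
    p=np.array(p0,float);M={n:soft(ims[n]) for n in cams}
    for it in range(2):
        roi={n:cv2.dilate((sil(n,name,p)>0).astype(np.uint8),np.ones((9,9))).astype(bool) for n in cams}
        def cost(v):
            q=np.array([v[0],v[1],v[2]/30,v[3] if zfree else p0[3]])
            return sum(((sil(n,name,q)-M[n])[roi[n]]**2).sum() for n in cams)
        v0=[p[0],p[1],p[2]*30,p[3]];d=[6,6,6,4]
        sx=np.array([v0]+[[a+(d[i] if i==j else 0) for j,a in enumerate(v0)] for i in range(4)])
        r=minimize(cost,v0,method="Nelder-Mead",options=dict(initial_simplex=sx,maxfev=150,xatol=.05,fatol=.02))
        p=np.array([r.x[0],r.x[1],r.x[2]/30,r.x[3] if zfree else p0[3]])
    return p,r.fun
E
cat > m.py <<'E'
from fit import *
import json
ims={n:cv2.imread(f"pics/{n}0.png") for n in CAM}
g={'pot_small':(258,228,.1,60),'pot_medium':(204,224,.25,60),'pot_large':(211,170,.08,70),'saucer_small':(405,182,-.15,10),'saucer_medium':(457,236,.22,10),'saucer_large':(500,185,-.3,10)}
out={}
for k,(u,v,a,z) in g.items():
    P=ray("top",(u,v),z)
    pt,ct=fit(k,[P[0],P[1],a,3],ims,("top",),False)
    ps,_=fit(k,pt,ims,("side",),False)
    pj,cj=fit(k,pt,ims)
    print(k,"top",pt.round(2),round(ct,1),"side",ps[:3].round(2),"joint",pj.round(2),round(cj,1));out[k]=list(pj)
json.dump(out,open("est.json","w"))
for n in CAM:
    im=cv2.resize(ims[n],None,fx=4,fy=4,interpolation=cv2.INTER_CUBIC)
    for k in out:
        for q in pts(k,out[k]).reshape(3,4,3): cv2.polylines(im,[np.int32((pix(n,q)+.5)*4)],True,(255,255,0),1)
    if n=="top": im=np.vstack([im[580:960,730:1180],im[600:1040,1540:1990][:,:450]]); ; cv2.imwrite("pics/ov_top.png",im[:,:])
E
sed -i 's/; ; cv2/; cv2/; s/im=np.vstack.*$/cv2.imwrite("pics\/ov_top.png",np.vstack([im[580:980,730:1150],]))\n    else: cv2.imwrite("pics\/ov_side.png",im[660:1100,930:1450])/' m.py
python3 m.py
```

```text
pot_small top [4.6246e+02 2.2293e+02 1.6000e-01 3.0000e+00] 24.1 side [ 4.6324e+02  2.2999e+02 -8.0000e-02] joint [4.6161e+02 2.2338e+02 1.1000e-01 5.2600e+00] 113.1
pot_medium top [4.6718e+02 3.4568e+02 2.8000e-01 3.0000e+00] 38.6 side [4.6987e+02 3.5350e+02 3.0000e-01] joint [4.6643e+02 3.4539e+02 2.8000e-01 7.2300e+00] 161.2
pot_large top [5.8907e+02 3.3156e+02 1.0000e-01 3.0000e+00] 50.1 side [5.9059e+02 3.3523e+02 1.0000e-02] joint [5.8897e+02 3.3150e+02 1.0000e-01 3.7900e+00] 199.0
saucer_small top [ 5.8330e+02 -1.1798e+02 -1.4000e-01  3.0000e+00] 18.7 side [ 5.8395e+02 -1.1435e+02 -1.3000e-01] joint [ 5.8203e+02 -1.1690e+02 -1.3000e-01  5.5300e+00] 34.7
saucer_medium top [ 4.5548e+02 -2.4127e+02  2.5000e-01  3.0000e+00] 16.8 side [ 4.5609e+02 -2.3784e+02  2.5000e-01] joint [ 4.5446e+02 -2.3984e+02  2.6000e-01  5.7100e+00] 40.6
saucer_large top [ 5.8171e+02 -3.4511e+02 -3.0000e-01  3.0000e+00] 20.8 side [ 5.8244e+02 -3.4198e+02 -3.0000e-01] joint [ 5.8025e+02 -3.4343e+02 -3.0000e-01  5.5100e+00] 42.5
```

View pics/ov_top.png

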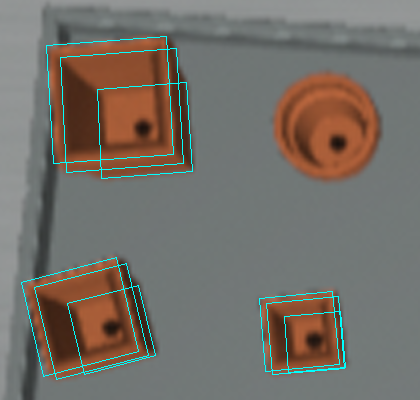

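View pics/ov_side.png

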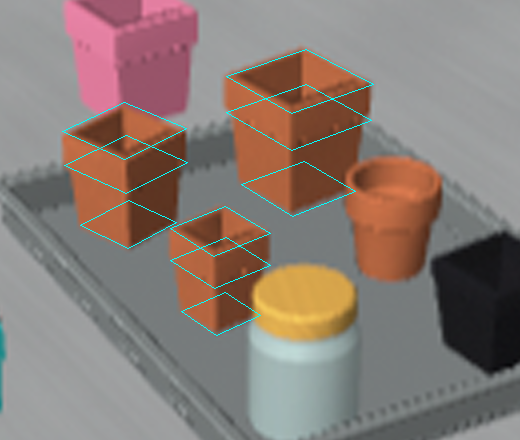

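The overlays match the pots to about a pixel in both views. I'll pick the small pot and hover it over its saucer to check it there.

```bash
cat > rob.py <<'E'
from fit import *
import json
est=json.load(open("est.json"));FL=4.
GR={'small':47,'medium':56,'large':67}   # grasp height above underside (collar middle)
def Q(a): return [0,np.cos(a/2),np.sin(a/2),0]
def tz(s,under): return under+GR[s]-arm.grip_depth
def pick(s,HI=210):
    x,y,a,_=est['pot_'+s];a+=np.pi;z=tz(s,FL)
    arm.gripper_open();arm.move_ptp([x,y,z+75],Q(a))
    print("hit",arm.servo_line([x,y,z],feed=90,contact_N=8))
    arm.grab(20);arm.dwell(.2);print("open",arm.sense()["opening"],arm.sense()["finger_force"])
    arm.servo_line([x,y,HI],feed=130)
def hover(s,under=35):
    x,y,a,_=est['saucer_'+s];arm.move_ptp([x,y,210],Q(a+np.pi));arm.servo_line([x,y,tz(s,under)],feed=130)
def look(tag):
    ims={n:arm.grab_frame(n) for n in CAM}
    for n in ims: cv2.imwrite(f"pics/{n}_{tag}.png",ims[n])
    return ims
def st():
    s=arm.sense();print("t",round(s["time"],1),"tcp",s["tcp_pos"],"F",s["force"],"open",s["opening"])
E
python3 - <<'E'
from rob import *
np.set_printoptions(precision=2,suppress=True)
for s in GR:
    for o in('pot_','saucer_'):
        p=est[o+s];print(s,o,np.array(arm.ik([p[0],p[1],210],Q(p[2]+np.pi))))
pick('small');st();hover('small');st()
ims=look('h1')
t=np.concatenate([ims['top'][140:260,340:540],ims['side'][250:370,360:560]]);cv2.imwrite('pics/h1.png',cv2.resize(t,None,fx=2.5,fy=2.5,interpolation=2))
E
```

```text
small pot_ [ 0.23  0.39  1.72 -0.    1.02 -1.45]
small saucer_ [-0.39  0.5   1.53 -0.    1.12 -1.82]
medium pot_ [ 0.44  0.48  1.56 -0.    1.1  -1.4 ]
medium saucer_ [-0.7   0.4   1.72 -0.    1.02 -2.53]
large pot_ [ 0.35  0.61  1.31 -0.    1.22 -1.32]
large saucer_ [-0.7   0.61  1.31 -0.    1.22 -1.97]
hit False
open 42.00516473450157 19.82170312316157
t 5.4 tcp [461.02 223.21 209.26] F [ 0.26  0.47 -0.61] open 41.93325838163344
t 8.0 tcp [ 582.75 -117.11   64.11] F [ 0.28  0.14 -0.89] open 41.77181095242391
```

View pics/h1.png

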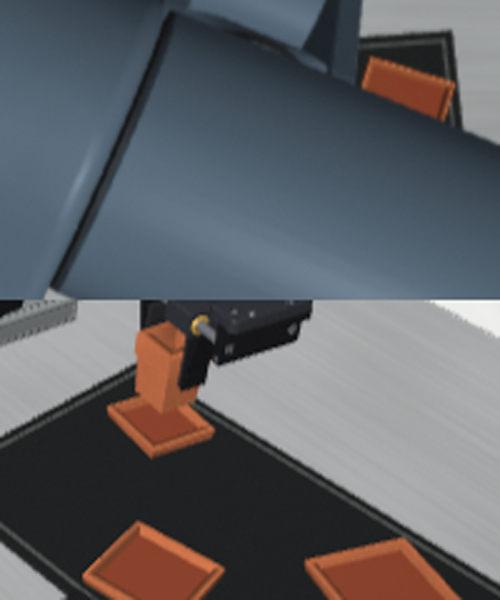

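The top view is blocked by the arm; the side view shows the pot held upright over its saucer. I'll lower it gently, release, back off and measure both from above.

```bash
cat >> rob.py <<'E'
def lower(s,xy=None):
    p=arm.sense()["tcp_pos"];x,y=xy or est['saucer_'+s][:2]
    arm.servo_line([x,y,tz(s,14)],feed=60)
    hit=arm.servo_line([x,y,tz(s,1)],feed=15,contact_N=2.5)
    z=arm.sense()["tcp_pos"][2];print("down",hit,"underside z",z-GR[s]+arm.grip_depth)
    arm.gripper_open();arm.dwell(.1);arm.servo_line([x,y,z+80],feed=150)
def check(s,tag):
    ims=look(tag)
    sc=est['saucer_'+s];P=list(sc);P[3]=7
    for c in(("top",),("side",)):
        a,_=fit('pot_'+s,P,ims,c,False);print(s,c,"pot-saucer est",(a-sc)[:3].round(3),_)
    return ims
E
python3 - <<'E'
from rob import *
np.set_printoptions(precision=2,suppress=True)
lower('small');st()
arm.move_ptp([*est['pot_medium'][:2],200],Q(est['pot_medium'][2]+np.pi));st()
ims=check('small','p1')
im=np.vstack([cv2.resize(ims['top'][150:215,370:440],None,fx=8,fy=8,interpolation=2)[:280*2],]);b=cv2.resize(ims['side'][250:315,390:460],None,fx=8,fy=8,interpolation=2)
cv2.imwrite('pics/p1.png',cv2.resize(np.hstack([im,b]),None,fx=.7,fy=.7))
E
```

```text
down True underside z 7.882491404134171
t 10.9 tcp [ 581.5  -116.69  115.81] F [ 0.47 -0.07  0.17] open 86.97705903400106
t 12.7 tcp [467.04 344.52 199.65] F [ 0.15 -0.28  0.3 ] open 86.89934388833615
small ('top',) pot-saucer est [-2.48  1.22  0.24] 274.6520961579117
small ('side',) pot-saucer est [-3.37 -1.96 -0.07] 282.8651119146931
```

View pics/p1.png

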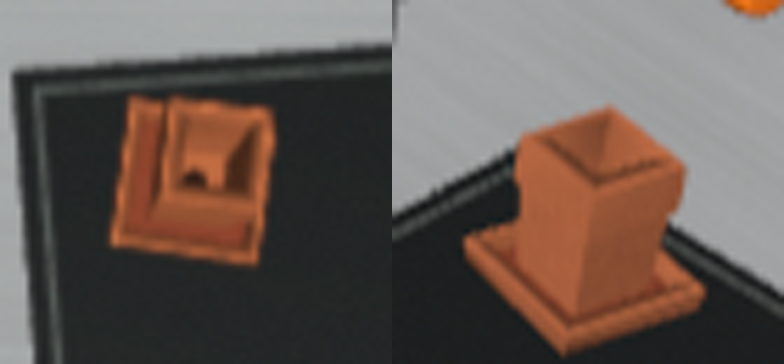

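Contact put the saucer floor at z≈7.9, so the mat top is about 3.9. The silhouette fit is confused by the saucer behind the pot, so I'll overlay the ideal pot on each camera's own saucer fit.

```bash
cat > ov.py <<'E'
from rob import *
import sys
def ov(s,tag,out):
    ims={n:cv2.imread(f"pics/{n}_{tag}.png") for n in CAM};i0={n:cv2.imread(f"pics/{n}0.png") for n in CAM};t=[]
    for n in CAM:
        sc=est['saucer_'+s];p,_=fit('saucer_'+s,[sc[0],sc[1],sc[2],3.9],i0,(n,),False);print(n,p.round(2))
        c=pix(n,[[sc[0],sc[1],35]])[0];k=9;x0,y0=(c-[21,28]).astype(int)
        im=cv2.resize(ims[n][y0:y0+60,x0:x0+43],None,fx=k,fy=k,interpolation=2)
        def dr(q,col): cv2.polylines(im,[np.int32((pix(n,q)-[x0,y0]+.5)*k*16)],True,col,1,cv2.LINE_AA,4)
        dr(pts('saucer_'+s,p)[:4],(0,255,0))
        p[3]=7.9;P=pts('pot_'+s,p)
        for q in P.reshape(3,4,3): dr(q,(255,255,0))
        t.append(im)
    cv2.imwrite(out,np.hstack(t))
ov(*sys.argv[1:])
E
python3 ov.py small p1 pics/ov1.png
```

```text
top [ 5.8298e+02 -1.1773e+02 -1.4000e-01  3.9000e+00]
side [ 5.8297e+02 -1.1499e+02 -1.3000e-01  3.9000e+00]
```

View pics/ov1.png

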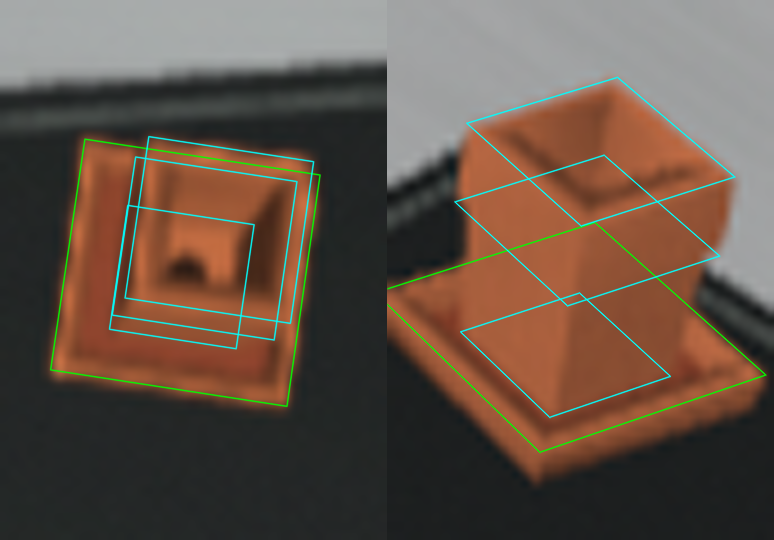

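The overlay shows the pot inside the saucer, close to the middle (within a pixel or two) but with yaw unclear. I'll get numbers by fitting the union of the pot and saucer outlines.

```bash
cat > ufit.py <<'E'
from rob import *
import sys
def ufit(s,tag,cams):
    M={n:soft(cv2.imread(f"pics/{n}_{tag}.png")) for n in cams};sc=est['saucer_'+s]
    p0=np.array([*sc[:3],3.9]);v=np.array([p0[0],p0[1],p0[2]*30]*2)
    def sil2(n,v): return np.maximum(sil(n,'saucer_'+s,[v[0],v[1],v[2]/30,3.9]),sil(n,'pot_'+s,[v[3],v[4],v[5]/30,7.9]))
    roi={n:cv2.dilate((sil2(n,v)>0).astype(np.uint8),np.ones((11,11))).astype(bool) for n in cams}
    f=lambda v:sum(((sil2(n,v)-M[n])[roi[n]]**2).sum() for n in cams)
    for _ in range(2):
        sx=np.vstack([v]+[v+4*np.eye(6)[i] for i in range(6)])
        r=minimize(f,v,method="Nelder-Mead",options=dict(initial_simplex=sx,maxfev=350,xatol=.05,fatol=.02));v=r.x
    d=v[3:]-v[:3];print(s,cams,"saucer",v[:2].round(1),round(v[2]/30,3),"pot-saucer",d[:2].round(2),"yaw",round(d[2]/30,3),"cost",round(r.fun,1))
if __name__=="__main__":
    for c in(("side",),("top",)): ufit(sys.argv[1],sys.argv[2],c)
E
python3 ufit.py small p1
```

```text
small ('side',) saucer [ 582.9 -115.3] -0.139 pot-saucer [-1.99 -1.73] yaw 0.042 cost 23.9
small ('top',) saucer [ 582.5 -117.6] -0.134 pot-saucer [ 0.95 -0.21] yaw 0.017 cost 10.6
```

The small pot is within about 2 mm and 2° of the saucer's centre, which is good. On to medium and large.

```bash
python3 - <<'E'
from rob import *
np.set_printoptions(precision=2,suppress=True)
pick('medium');hover('medium');lower('medium');st()
x=est['pot_large'];arm.move_ptp([x[0],x[1],200],Q(x[2]+np.pi));look('p2')
pick('large');hover('large');lower('large');st()
arm.move_ptp([x[0]-60,x[1]+150,230],Q(x[2]+np.pi));ims=look('p3');st()
cv2.imwrite('pics/p3.png',np.hstack([cv2.resize(ims['top'][140:270,180:540],None,fx=2.2,fy=2.2)[:, :],])) 
cv2.imwrite('pics/p3s.png',cv2.resize(ims['side'][170:450,230:580],None,fx=2,fy=2))
E
for s in small medium large; do python3 ufit.py $s p3; done
```

```text
hit False
open 55.27066749554903 19.88023817888461
down True underside z 8.01125658851307
t 22.7 tcp [ 454.06 -239.54  124.97] F [ 0.46  0.04 -0.26] open 87.2423899223137
hit False
open 67.99340810966414 19.938059856312975
down True underside z 8.439465032685405
t 34.6 tcp [ 579.73 -343.    136.24] F [-0.13 -0.08 -0.35] open 87.01889150005022
t 37.6 tcp [529.66 480.71 229.86] F [-0.61  0.11  0.35] open 86.89921203264474
small ('side',) saucer [ 582.9 -115.4] -0.138 pot-saucer [-2.11 -1.69] yaw 0.036 cost 36.9
small ('top',) saucer [ 582.2 -117.3] -0.134 pot-saucer [ 1.15 -2.69] yaw 0.045 cost 11.3
medium ('side',) saucer [ 455.1 -238.5] 0.256 pot-saucer [0.16 0.21] yaw 0.036 cost 25.7
medium ('top',) saucer [ 455.4 -240.8] 0.252 pot-saucer [-0.77 -1.27] yaw 0.025 cost 17.7
large ('side',) saucer [ 581.5 -342.6] -0.303 pot-saucer [-4.11 -0.66] yaw 0.027 cost 66.5
large ('top',) saucer [ 580.7 -344.3] -0.302 pot-saucer [-1.11  0.37] yaw -0.004 cost 23.6
```

View pics/p3.png

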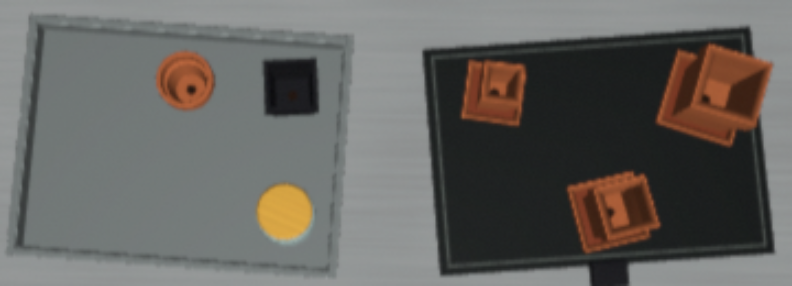

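View pics/p3s.png

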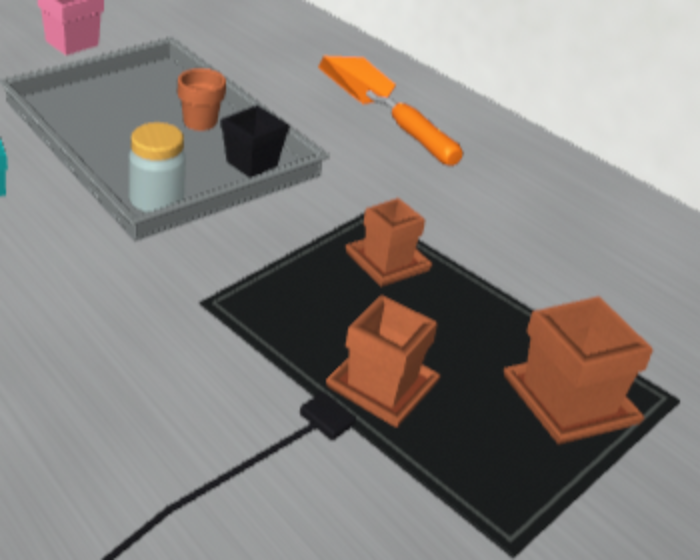

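All three pots stand upright in their saucers and the other items are untouched. The large pot may sit about 3 mm off, so I'll take one overlay to decide.

```bash
sed -i 's/-\[21,28\]/-[30,33]/;s/y0+60,x0:x0+43/y0+72,x0:x0+60/;s/k=9/k=6.6/' ov.py; python3 ov.py large p3 pics/ov3.png
```

```text
top [ 5.8132e+02 -3.4485e+02 -3.0000e-01  3.9000e+00]
side [ 5.8151e+02 -3.4245e+02 -3.0000e-01  3.9000e+00]
```

View pics/ov3.png

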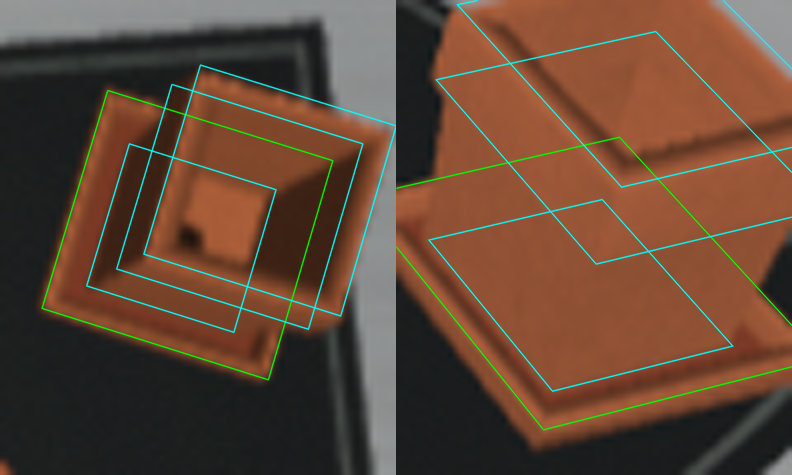

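The large pot sits about 2.5 mm toward −x of the saucer's centre in both views. I'll regrip it, lift it slightly, shift it +2.5 mm in x and set it down again.

```bash
python3 - <<'E'
from rob import *
np.set_printoptions(precision=2,suppress=True)
x,y,a,_=est['saucer_large'];z=tz('large',8.2)
arm.move_ptp([x,y,z+85],Q(a+np.pi));print(arm.servo_line([x,y,z],feed=90,contact_N=8))
arm.grab(20);arm.dwell(.2);print(arm.sense()["opening"])
arm.servo_line([x,y,z+7],feed=40);arm.servo_line([x+2.5,y-.3,z+7],feed=20)
lower('large',(x+2.5,y-.3));st()
x=est['pot_large'];arm.move_ptp([x[0]-60,x[1]+150,230],Q(x[2]+np.pi));ims=look('p4');st()
cv2.imwrite('pics/p4.png',np.hstack([cv2.resize(ims['side'][250:450,390:580],None,fx=3,fy=2.9)]))
E
for s in small large; do python3 ufit.py $s p4; done
```

```text
False
67.74491212958974
down True underside z 8.566335637173701
t 45.1 tcp [ 582.21 -343.31  136.36] F [0.32 0.42 0.1 ] open 86.95925226645618
t 48.1 tcp [529.63 480.73 229.85] F [ 0.62 -0.15 -0.21] open 86.82126172509098
small ('side',) saucer [ 583.  -115.3] -0.137 pot-saucer [-2.06 -1.65] yaw 0.034 cost 36.8
small ('top',) saucer [ 582.3 -117.7] -0.135 pot-saucer [ 1.34 -0.39] yaw 0.025 cost 12.2
large ('side',) saucer [ 581.4 -342.6] -0.307 pot-saucer [-1.36 -0.88] yaw 0.029 cost 67.1
large ('top',) saucer [ 580.8 -344.5] -0.303 pot-saucer [1.17 0.38] yaw 0.0 cost 24.2
```

View pics/p4.png

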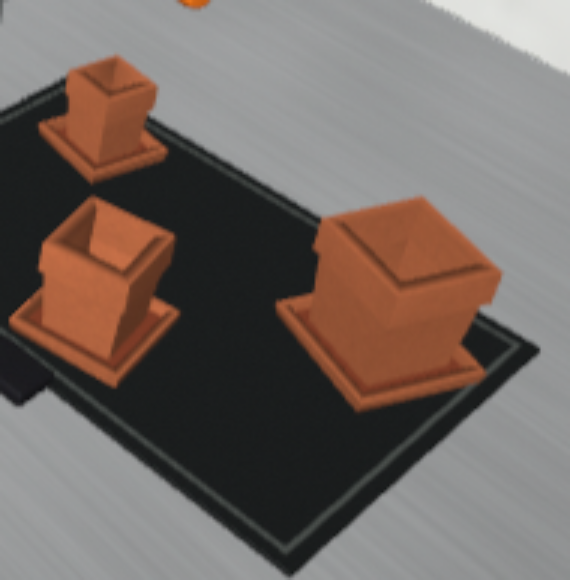

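All three pots now stand centred and squared in their saucers, and the saucers haven't moved. Handing in.

```bash
python3 -c "
from workcell import arm
print(arm.close_job())"
```

```text
the job is handed in; nothing more can be done
None
```

The job is handed in, with no verdict returned: all three terracotta pots stand upright in their matching saucers, each within about 2 mm and 2° of centred and square by my camera fits, at about 48 s of the 83 s allowed, with everything else left in place.

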